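# Set and lock the cam clamp on a battery pack

### The job

Clamp the battery pack in its welding fixture with the right force: swing the cam lever half-way over, turn the knurled adjuster knob clockwise by feel until the clamp's shoe has pushed the pack against the back stop and just begins to press, then swing the lever fully home to its stop and let go. Do not over-tighten (the cells crush), do not turn the knob once the lever is closed, and leave the loose cells, screwdriver and tray where they are.

Things in the scene. Friction and masses are not known exactly. Their poses are not given: they have to be found in the camera images.
- clamp: White cam clamp fixed to the table, 150 mm (its x) by 60 mm (its y) by 78 mm high, on a dark 200 x 74 mm foot. Origin: on the table under its centre; z up. It pushes its shoe towards its own +y. On its top: the lever (pivot at x = -35 mm, y = 0 plus the knob's advance) and the knob (axis at x = +50 mm, y = 0). Right final clamping force: about 75 N (45 to 105 N); above 120 N the cells crush.
- shoe_mouth (a point): Where the black sprung shoe (60 mm wide) leaves the clamp's +y face, 45 mm above the table. Shoe advance: 4.0 mm per rad of knob plus 4.3 mm per rad of lever (a spiral cam, 6 mm in all). Once the pack sits on the back stop, the shoe presses with 25 N per mm of further advance; the final force is right when pressing begins with the lever half-way.
- lever (a joint): Cam lever angle, rad. 0 = open, arm along the clamp's -y; grows clockwise seen from above; starts at 0 to 0.25; 0.70 = half-way; 1.40 = fully home on its stop, arm along the clamp's -x (10 degrees short of it). 0.55 N m of friction: the cam holds itself wherever it is left. Moving it takes about 6.5 N at the handle, rising to about 10 N as a rightly set clamp closes.
- lever_grip (a point): Middle of the lever's upright round black handle, 16 mm in diameter, from 95 to 141 mm above the table; this point is 119 mm above the table and 85 mm from the pivot axis. The flat steel arm below it is 16 mm wide, its top 97 mm above the table.
- lever_pivot (a point): Point on the lever's vertical pivot axis, at the height of lever_grip (119 mm above the table). The pivot sits on a small slide: turning the knob carries it and the lever with the shoe, towards the clamp's +y, 4.0 mm per rad; the lever's angle stays.
- knob (a joint): Knob angle, rad, 0 to 4.5, growing clockwise seen from above (shoe comes out). Starts at 0 to 0.45; needs 0.8 to 3 rad more, not known beforehand: the back stop is locked elsewhere each time. While it turns, a steady 0.6 N m of friction; once the shoe presses the seated pack the moment rises by 0.4 N m per rad. Pushing the pack before that adds only 0.02. At rest the friction can act either way.
- knob_grip (a point): On the axis of the upright knurled aluminium knob, 32 mm in diameter, from 84 to 126 mm above the table; this point is 112 mm above the table. Its axis is 85 mm from the lever's pivot. The clamp's top below is 78 mm above the table.
- pack_centre (a point): Centre of the battery pack, half-way up: 2 x 7 green cells in black holders, 142 mm (its x) by 42 mm (its y) by 70 mm high, about 0.65 kg, standing on a 6 mm aluminium nest plate with a back stop 64 mm high on the side away from the clamp. It starts 0.5 to 3 mm short of the back stop, and the shoe has not reached it.
- cell0: Loose single cell standing on end behind the fixture, 18 mm in diameter, 65 mm high; origin at its underside. Leave alone.
- cell1: A second such loose cell. Leave alone.
- driver: Screwdriver, 170 mm long, lying on the table on the lever's side of the clamp. Leave alone.
- tray: Open black parts tray 110 x 150 x 45 mm with metal strips, on the table behind the fixture. Leave alone.
Things that resemble listed ones, but are neither listed nor needed, are in the scene too. What is meant by the clamp is not green or purple, and is the larger of those in its own colour.

How it is judged:
By the outcome, as a careful person would: the job done as asked, in the order asked, and still so for the second after the job is handed in, with the robot touching nothing.
It also fails if it takes over 58 s, if anything falls off the work surface, if the arm or the gripper's body presses on something with over 40 N, if the wrist force passes 120 N, or if a joint passes its speed limit or range.

### The arm

A 6-joint arm with a two-finger parallel gripper is mounted at the origin on the work surface. World frame = base frame: x ahead of the robot, y to its left, z up, the work surface at z = 0. Lengths are in mm, angles in rad, forces in N, time in s.
With the tool pointing down it reaches from about 300 to 775 mm from the base axis. Payload 14.6 kg.
Tool frame: the origin (TCP) lies between the finger pads; the fingertips stand 19 mm ahead of it and the grasp point (between the pads) is the TCP; z points along the fingers, y is the line along which they close (so a half turn about z gives the same grasp; the last joint's range is limited). The gripper opens to 94 mm and grips with 3 to 60 N. Pads are 16 mm wide; open, the fingers measure 119 mm over their backs; the gripper's body (75 mm by 177 mm) begins 78 mm behind the grasp point.
Start: joints at [1.273, 0.3, 1.521, -0, 1.321, -0.067], TCP at [125.814, 535.407, 224.446] pointing down, gripper open.
Joint ranges: [-3.03, 3.03], [-0.79, 2.21], [0.23, 2.52], [-1.04, 4.18], [0, 3.07], [-2.55, 2.55]. Speed limits (rad/s): [2.22, 2.22, 2.57, 3.14, 3.14, 3.14].

### API

Orientations are given as [roll, pitch, yaw] about the fixed x, y, z axes, in that order (R = Rz(yaw) Ry(pitch) Rx(roll)).
In Python, from cell import monitor, imaging, job, find_in, trace gives the robot as it stands. The module is installed in compiled form; this text tells all that it offers.
- The arm moves only by the tool arm_command, never from a script. Its argument "steps" is a list of rows, each a list of 5 numbers: the opening, from 0 (shut) to 1 (fully open), then the shift along the tool's x, y, z in mm, then the turn about the tool's z in degrees. In form: [[gripper, dx, dy, dz, turn], ...]. A call has 1 to 20 rows; each row is the pose to reach, as a shift and turn from the pose commanded when the call began, along the tool's axes at that moment; what a row does not reach only later rows make up. A row lasts 1/8 s, in which the tool goes at most 62.5 mm and 10.7 degrees, less where a joint would pass 70% of its speed; a pose out of reach is approached as far as the arm can. A call with a gripper value outside its range is refused whole. The fingers move at their own pace and stop on an object; "force" is the grip in N (left out, the last holds). Time passes only in rows, so rows that repeat a pose let the fingers close. It gives the time, the measured TCP pose, the force, the opening and the grip force at its end, in the units of the state.
- monitor.read_state(): the state, without advancing time (a new reading comes with each control period).
- imaging.camera(name): name is "scene" or "top" or "wrist"; returns a dict with "img" (384x512x3 uint8, red, green, blue), "mtx" (3x3 intrinsics, pixels), "view" (4x4, takes a point from world to camera coordinates). Camera axes: x right, y down, z forward; pixel columns grow to the right and rows downward; lengths in mm; the calibration is good to about 2 mm. A picture is of the moment at which its call begins. There is no depth.
- job.sign_off(): hands the job in; it is judged then, once.
Trained networks look in a picture, given as the dict that the camera call returned (one of the last four; its "shot" number tells which), for a name from the list of things; names that differ only in an ending like _2 or _b are one class to them, and where a whole thing is asked for, a point or a joint stands for the part that bears it (a point fixed in the world has none). Each returns a list of dicts, best first, with "p" (0 to 1); they miss things now and then, are a little off and sometimes report something else, mostly with a low value. They report only what shows in the picture. A call takes as long as a camera call. They do not tell look-alikes from the thing itself.
- find_in(picture, target): "rect" ([centre column, centre row, width, height] in pixels, round what is visible of it).
- trace(picture, target): "region" (384x512 bool, what is visible of it) and "rect" ([centre column, centre row, width, height] in pixels, round what is visible of it).
The state is a dict: "clock": time; "joints": joint angles; "qd": joint speeds; "effort": joint torques, N m; "eef_pos": TCP position; "eef_rot": TCP orientation; "wrist_force": force on the tool from outside, world axes, zero at the start; "moment": the same for the moment, N m; "finger_gap": finger opening in mm; "finger_force": force on a finger pad.
Only numpy, scipy, OpenCV 4.12 (cv2) and the standard library are available. Lean on these libraries where they do the work, as an engineer would, in place of code of your own. Each camera call takes 0.05 s, during which the arm holds its last target. There are 200 camera calls.

## Working session

There is one attempt and no reset: what is moved stays moved. The work goes in short steps, Python scripts to look and compute and a tool call to move; the robot and the scene stay as the last step left them, time stands still between calls to the robot, and variables do not carry over. Pictures are saved under pics/ and viewed, at most 10 in all, crops included, and the job is handed in when it is done.

Besides the shell and the picture viewer there is one more tool, called after "Emit:" in YAML: its name, and indented under it one key for each argument. arm_command: Moves the arm, as the interface text tells. Its arguments: {"type":"object","properties":{"steps":{"type":"array","items":{"type":"array","items":{"type":"number"}}},"force":{"type":"number"}},"required":["steps"]}

```bash
mkdir -p pics; cat > h.py <<'E'
import numpy as np, cv2
from cell import monitor, imaging, job, find_in, trace
def ray(c,u,v):
    R=c["view"][:3,:3];t=c["view"][:3,3]
    d=R.T@np.linalg.solve(c["mtx"],[u,v,1.0]); return -R.T@t,d
def atz(c,u,v,z):
    o,d=ray(c,u,v); return o+d*(z-o[2])/d[2]
def proj(c,p):
    q=c["view"][:3,:3]@np.array(p,float)+c["view"][:3,3]; q=c["mtx"]@q; return q[:2]/q[2]
def save(n,im): cv2.imwrite("pics/"+n,im[:,:,::-1])
E
python3 - <<'E'
from h import *
a=imaging.camera("scene");b=imaging.camera("top")
save("a.png",np.vstack([a["img"],b["img"]])[:, :]) if 0 else save("a.png",cv2.resize(np.hstack([a["img"],b["img"]]),(800,300)))
save("top.png",cv2.resize(b["img"],(800,600)))
for n,c in(("scene",a),("top",b)):
  for t in("clamp","lever","lever_grip","knob","pack_centre","driver"):
    for r in find_in(c,t)[:4]: print(n,t,round(r["p"],2),np.round(r["rect"],0), np.round(atz(c,*r["rect"][:2],100)[:2]))
print(monitor.read_state())
E
```

```text
scene clamp 0.87 [ 80. 260.  83.  56.] [ 419. -220.]
scene clamp 0.84 [213. 268. 110.  91.] [ 622. -100.]
scene clamp 0.78 [181. 173.  84.  59.] [406.  56.]
scene clamp 0.68 [329. 317.  79.  68.] [831. -65.]
scene lever 0.93 [158. 159.  38.  35.] [327.  61.]
scene lever 0.73 [ 63. 253.  43.  33.] [ 381. -228.]
scene lever 0.68 [184. 242.  55.  38.] [541. -85.]
scene lever 0.56 [321. 305.  27.  38.] [810. -54.]
scene lever_grip 0.94 [158. 156.  40.  27.] [321.  68.]
scene lever_grip 0.7 [185. 244.  62.  34.] [546. -87.]
scene lever_grip 0.59 [320. 306.  26.  37.] [810. -57.]
scene lever_grip 0.55 [ 60. 248.  44.  33.] [ 369. -225.]
scene knob 0.84 [234. 254.  23.  28.] [634. -53.]
scene knob 0.61 [359. 306.  13.  24.] [862. -21.]
scene knob 0.6 [ 94. 250.  17.  21.] [ 422. -193.]
scene knob 0.59 [197. 153.  16.  24.] [388. 130.]
scene pack_centre 0.7 [242. 234.  61.  62.] [620.  -8.]
scene driver 0.94 [195. 332.  69.  64.] [ 673. -206.]
top clamp 0.95 [269. 311.  72.  98.] [357.  84.]
top clamp 0.91 [407. 303.  65.  64.] [ 365. -193.]
top clamp 0.73 [342. 203.  72.  89.] [571. -74.]
t
[... 642 characters left out ...]
 16.  72.] [ 619. -152.]
{'clock': 0.7, 'joints': array([ 1.27341559e+00,  2.99902232e-01,  1.52099452e+00,  1.20699243e-05,
        1.32070732e+00, -6.66049216e-02]), 'qd': array([-0.00031973, -0.00143137, -0.00146375,  0.00122222,  0.00083767,
       -0.00150323]), 'effort': array([ 1.68081671e-03, -5.31579494e+01, -3.52873027e+01,  7.09945941e-02,
        2.12617312e-02,  4.10868646e-07]), 'eef_pos': array([125.80301246, 535.40975699, 224.44667891]), 'eef_rot': array([-3.14158204e+00, -1.24282786e-05,  2.91081385e+00]), 'wrist_force': array([0.6013229 , 0.05885008, 0.20717739]), 'moment': array([-0.01300941,  0.00799675,  0.05326573]), 'finger_force': 0.0, 'finger_gap': 94.05019683285417}
```

View pics/top.png

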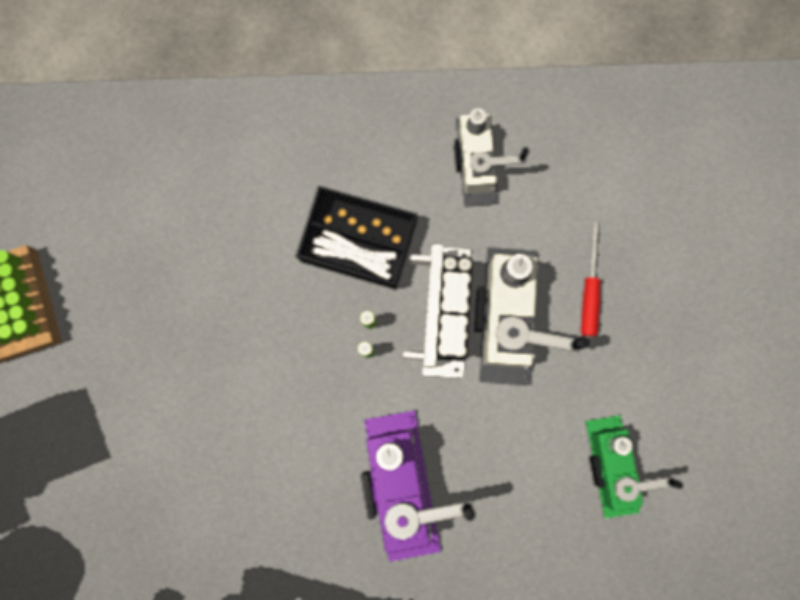

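View pics/a.png

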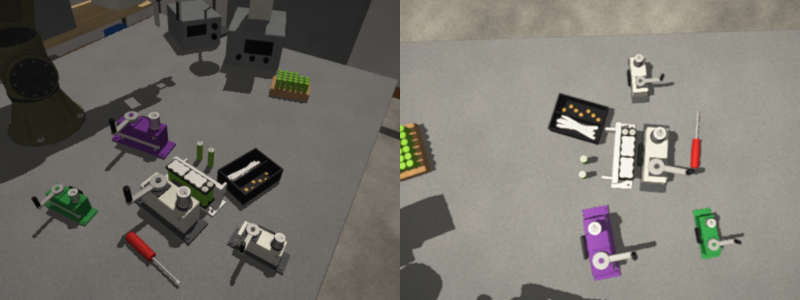

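The white candidates in the 800x600 top picture are the large clamp at (512,315), beside the pack, and a small one at (478,155). Purple at (403,485) and green at (618,465) are excluded by colour. The large white one fits the description. I'll confirm it in an enlarged crop and measure it.

```bash
python3 - <<'E'
from h import *
b=imaging.camera("top");a=imaging.camera("scene")
cb=cv2.resize(b["img"][145:255,290:400],(400,400),interpolation=cv2.INTER_CUBIC)
ca=cv2.resize(a["img"][210:320,150:260],(400,400),interpolation=cv2.INTER_CUBIC)
save("crop.png",np.hstack([cb,ca]))
for n,c in(("top",b),("scene",a)):
  for t in ("knob","lever","lever_grip","clamp","pack_centre"):
    for r in trace(c,t):
      x,y,w,h=r["rect"]
      m=r["region"]; ys,xs=np.nonzero(m)
      if n=="top" and not(290<x<400 and 145<y<255): continue
      if n=="scene" and not(150<x<262 and 205<y<320): continue
      print(n,t,round(r["p"],2),np.round(r["rect"],1),m.sum(),np.round([xs.mean(),ys.mean()],1),[np.round(v,1).tolist() for v in cv2.minAreaRect(np.c_[xs,ys].astype(np.float32))[:2]],
       round(cv2.minAreaRect(np.c_[xs,ys].astype(np.float32))[2],1))
print(ray(b,0,0)[0],ray(a,0,0)[0],b["mtx"][0,0])
E
```

```text
top knob 0.64 [332.7 173.3  18.   16.2] 249 [331.2 171.6] [[331.5, 171.5], [17.0, 17.0]] 90.0
top lever 0.8 [348.4 213.3  58.9  22.5] 650 [342.2 215.3] [[347.6, 213.5], [59.4, 19.3]] 2.7
top lever_grip 0.59 [347.  214.9  59.3  23.6] 599 [340.7 215.3] [[347.1, 213.4], [58.1, 20.1]] 1.3
top clamp 0.63 [341.  200.4  72.3  89.2] 3401 [327.9 203.4] [[340.5, 202.0], [88.0, 73.0]] 90.0
top pack_centre 0.79 [290.9 198.2  19.7  68.2] 1362 [290.6 197.7] [[290.3, 198.0], [21.2, 68.9]] 3.4
top pack_centre 0.49 [330.6 170.9  19.2  19.1] 256 [331.2 171.6] [[331.3, 171.8], [15.6, 19.1]] 45.0
top pack_centre 0.46 [347.5 213.6  60.3  20.5] 702 [341.4 215.5] [[347.5, 213.5], [59.2, 20.2]] 1.4
scene lever 0.69 [185.8 241.9  54.9  40.7] 907 [186.5 241.1] [[184.6, 239.0], [25.6, 61.6]] 64.6
scene lever_grip 0.79 [186.  242.2  63.4  38.3] 916 [186.  241.1] [[184.5, 238.5], [25.9, 61.3]] 62.9
scene clamp 0.71 [212.2 266.8 110.9  86.1] 4764 [216.2 262.8] [[213.9, 258.5], [115.1, 58.3]] 32.8
scene pack_centre 0.65 [243.4 235.9  66.   62.7] 1878 [245.7 233.4] [[244.5, 232.2], [74.4, 34.2]] 40.5
[ 465.29303186   86.05355437 1008.62047117] [ 891.45478127 -372.96401622  652.79897516] 439.732829120158
```

View pics/crop.png

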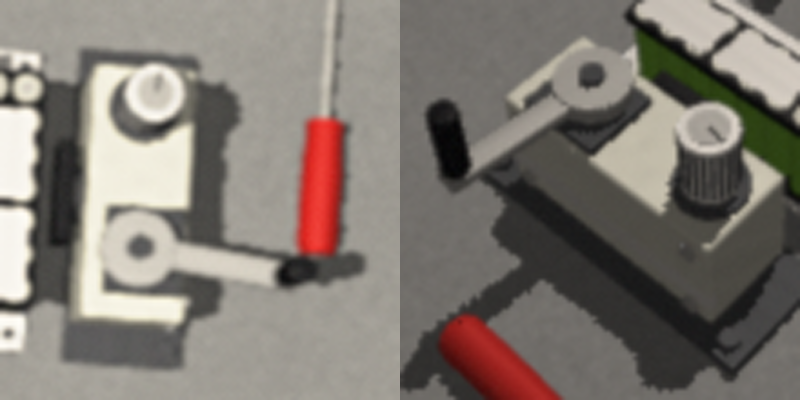

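The crop confirms the white clamp beside the pack. In the top crop the knob cap is at (155,88), the pivot at (140,247) and the handle at about (304,265). Next step is to triangulate these.

```bash
python3 - <<'E'
from h import *
b=imaging.camera("top");a=imaging.camera("scene")
k=110/400
T=lambda x,y:atzz(b,290+x*k-.36,145+y*k-.36)
def f(c,u,v,z): return np.round(atz(c,u,v,z)[:2],1)
for n,p,q,z in(("knob",(155,86),(309,125),126),("pivot",(140,247),(194,75),100),("hub",(141,247),(192,75),104),("handle",(306,264),(40,108),141)):
  print(n,f(b,290+p[0]*k-.36,145+p[1]*k-.36,z),f(a,150+q[0]*k-.36,210+q[1]*k-.36,z))
# body long edges top z=78: left edge crop (92,65)-(80,315)
for p in((95,66),(80,316),(196,68),(186,325)): print(f(b,290+p[0]*k-.36,145+p[1]*k-.36,78))
for n in("pack_centre",):
  for r in trace(b,n)[:1]:
    ys,xs=np.nonzero(r["region"]);bx=cv2.boxPoints(cv2.minAreaRect(np.c_[xs,ys].astype(np.float32)))
    for u in bx: print("pack",f(b,*u,76))
E
```

```text
knob [639.4 -52.4] [634.2 -51. ]
pivot [551.6 -43.5] [552.3 -43.3]
hub [551.2 -43.5] [553.9 -46.2]
handle [ 536.  -126.9] [ 530.9 -125.3]
[662.  -25.1]
[514.4 -10. ]
[659.  -84.7]
[507.6 -71. ]
pack [519.   59.8]
pack [663.7  48.6]
pack [660.3   3.5]
pack [515.8  15.6]
```

Emit:
arm_command:
  steps:
    - [1,-548,-550,0,89]
    - [1,-548,-550,0,89]
    - [1,-548,-550,0,89]
    - [1,-548,-550,0,89]
    - [1,-548,-550,0,89]
    - [1,-548,-550,0,89]
    - [1,-548,-550,0,89]
    - [1,-548,-550,0,89]
    - [1,-548,-550,0,89]
    - [1,-548,-550,0,89]
    - [1,-548,-550,0,89]
    - [1,-548,-550,0,89]
    - [1,-548,-550,0,89]
    - [1,-548,-550,0,89]
    - [1,-548,-550,0,89]
    - [1,-548,-550,0,89]
  force: 15

```text
clock: 3.45
eef_pos: [533.2, -124.5, 224.8]
eef_rot: [3.141, 0.0, 1.359]
wrist_force: [-0.2, 0.4, -0.4]
finger_gap: 94.0
finger_force: 0.0
```

```bash
python3 - <<'E'
from h import *
w=imaging.camera("wrist")
save("w1.png",cv2.resize(w["img"],(800,600),interpolation=cv2.INTER_CUBIC))
print(ray(w,0,0)[0],w["mtx"][0,0])
for n,p in(("handle top",(533.5,-126,141)),("knob top",(636.5,-51.7,126)),("pivot",(552,-43.5,100))): print(n,proj(w,p)*800/512)
for t in("knob","lever","lever_grip"):
  for r in find_in(w,t)[:2]: print(t,r["p"],np.array(r["rect"])*800/512)
s=monitor.read_state();print(s["clock"],s["eef_pos"],s["eef_rot"],s["joints"])
E
```

```text
[548.36569594 -54.30801432 385.18832048] 321.4683386314587
handle top [397.85416357 318.63994386]
knob top [571.36656315 125.02984793]
pivot [398.9300809  148.16278414]
knob 0.98 [563.4375  127.03125  84.84375  75.9375 ]
knob 0.65 [400.15625 220.46875  82.1875  220.15625]
lever 0.75 [790.       17.1875   19.84375  33.75   ]
lever 0.66 [146.40625 426.875    35.3125   39.21875]
lever_grip 0.96 [398.59375 221.71875  81.71875 224.6875 ]
lever_grip 0.67 [152.96875 425.625    42.5      33.75   ]
3.65 [ 533.41031741 -124.8831807   224.71366806] [3.14120042e+00 3.03602640e-05 1.35814069e+00] [-2.96839490e-01  2.94659435e-01  1.52714543e+00  2.81692591e-06
  1.31939439e+00 -8.41845583e-02]
```

View pics/w1.png

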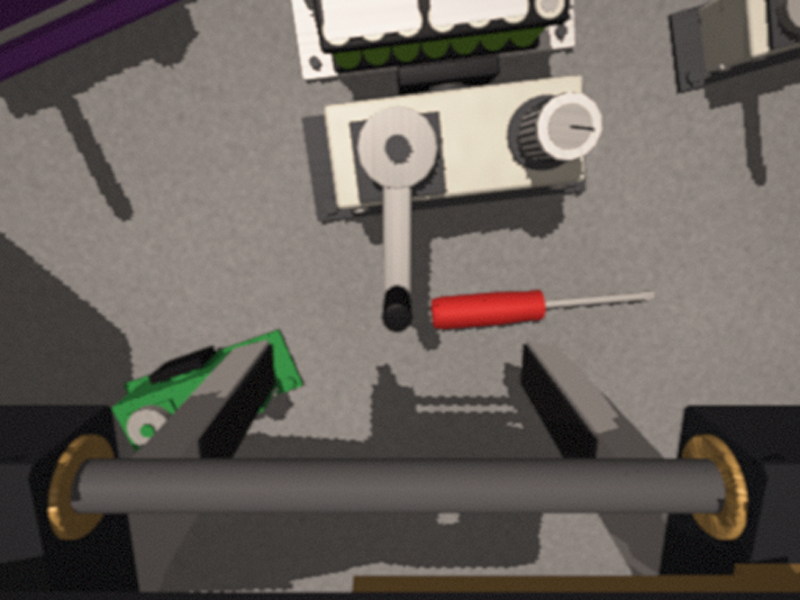

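The wrist picture shows the handle top at (397,316), the hub at (398,148) and the knob cap at (570,126). All agree with the triangulation to about 1 mm, so I'll descend on the handle and grip it.

Emit:
arm_command:
  steps:
    - [1,-0.6,0,30,0]
    - [1,-0.6,0,60,0]
    - [1,-0.6,0,85,0]
    - [1,-0.6,0,103,0]
    - [1,-0.6,0,103,0]
    - [0,-0.6,0,103,0]
    - [0,-0.6,0,103,0]
    - [0,-0.6,0,103,0]
    - [0,-0.6,0,103,0]
    - [0,-0.6,0,103,0]
    - [0,-0.6,0,103,0]
    - [0,-0.6,0,103,0]
    - [0,-0.6,0,103,0]
  force: 25

```text
clock: 5.28
eef_pos: [533.3, -125.9, 121.4]
eef_rot: [-3.142, -0.0, 1.357]
wrist_force: [-0.6, 0.2, -0.5]
finger_gap: 17.4
finger_force: 0.6
```

Emit:
arm_command:
  steps:
    - [0,0,0,0,0]
    - [0,0,0,0,0]
    - [0,0,0,0,0]
    - [0,0.2,-5.9,0,4]
    - [0,0.8,-11.8,0,8]
    - [0,1.9,-17.7,0,12]
    - [0,3.3,-23.4,0,16]
    - [0,5.1,-29.1,0,20]
    - [0,7.3,-34.6,0,24]
    - [0,9.9,-39.9,0,28]
    - [0,13.3,-45.7,0,32.5]
    - [0,13.3,-45.7,0,32.5]
    - [0,13.3,-45.7,0,32.5]

```text
clock: 6.9
eef_pos: [491.4, -103.5, 121.4]
eef_rot: [-3.141, 0.001, 0.791]
wrist_force: [-3.9, -3.7, 1.6]
finger_gap: 15.6
finger_force: 25.0
```

```bash
python3 - <<'E'
from h import *
s=monitor.read_state();print({k:np.round(v,3) for k,v in s.items()})
E
```

```text
{'clock': np.float64(6.9), 'joints': array([-0.28 ,  0.309,  1.767, -0.   ,  1.066,  0.5  ]), 'qd': array([-0.001,  0.001, -0.002,  0.002,  0.003, -0.001]), 'effort': array([ 2.1900e+00, -4.9223e+01, -3.2085e+01,  1.0500e+00, -8.1900e-01,
        4.7000e-02]), 'eef_pos': array([ 491.36 , -103.542,  121.445]), 'eef_rot': array([-3.141e+00,  1.000e-03,  7.910e-01]), 'wrist_force': array([-3.944, -3.705,  1.596]), 'moment': array([-0.719,  0.867,  0.046]), 'finger_force': np.float64(25.0), 'finger_gap': np.float64(15.553)}
```

Emit:
arm_command:
  steps:
    - [1,0,0,0,0]
    - [1,0,0,0,0]
    - [1,0,0,0,0]
    - [1,0,0,-40,0]
    - [1,0,0,-79,0]
    - [1,50,24,-79,-10]
    - [1,100,48,-79,-20]
    - [1,138.5,66.8,-79,-132]
    - [1,138.5,66.8,-79,-132]
    - [1,138.5,66.8,-79,-132]
    - [1,138.5,66.8,-79,-132]
    - [1,138.5,66.8,-79,-132]
    - [1,138.5,66.8,-79,-132]
    - [1,138.5,66.8,-79,-132]
    - [1,138.5,66.8,-79,-132]
    - [1,138.5,66.8,-79,-132]
    - [1,138.5,66.8,-79,-132]
    - [1,138.5,66.8,-79,-132]
    - [1,138.5,66.8,-79,-132]

```text
clock: 9.28
eef_pos: [636.5, -51.8, 200.3]
eef_rot: [3.141, -0.0, 3.094]
wrist_force: [-0.3, 0.1, -0.3]
finger_gap: 94.0
finger_force: 0.0
```

```bash
python3 - <<'E'
from h import *
w=imaging.camera("wrist");b=imaging.camera("top")
cb=cv2.resize(b["img"][145:255,270:380],(400,400),interpolation=cv2.INTER_CUBIC)
save("w2.png",np.hstack([cv2.resize(w["img"],(400,300)),cb[:300]]))
s=monitor.read_state();print({k:np.round(v,3) for k,v in s.items()})
print("knob",proj(w,(636.3,-52,126))*400/512)
k=proj(b,(0,0,0))
for r in find_in(w,"knob")[:2]: print(r["p"],np.array(r["rect"])*400/512)
E
```

```text
{'clock': np.float64(9.375), 'joints': array([-0.139,  0.517,  1.274,  0.   ,  1.35 , -1.66 ]), 'qd': array([ 0.   , -0.001,  0.001,  0.   , -0.001, -0.004]), 'effort': array([ 5.0000e-03, -6.5503e+01, -3.5593e+01, -2.0000e-02,  7.2000e-02,
       -1.0600e-01]), 'eef_pos': array([636.448, -51.809, 200.384]), 'eef_rot': array([ 3.141, -0.   ,  3.092]), 'wrist_force': array([-0.119, -0.03 , -0.231]), 'moment': array([ 0.048, -0.037, -0.015]), 'finger_force': np.float64(0.0), 'finger_gap': np.float64(93.667)}
knob [198.12483953 160.00027834]
```

View pics/w2.png

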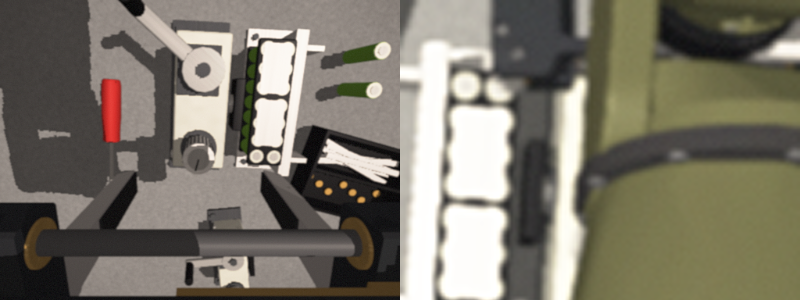

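Emit:
arm_command:
  steps:
    - [1,0,0,40,0]
    - [1,0,0,70,0]
    - [1,0,0,88,0]
    - [1,0,0,88,0]
    - [0,0,0,88,0]
    - [0,0,0,88,0]
    - [0,0,0,88,0]
    - [0,0,0,88,0]
    - [0,0,0,88,0]
    - [0,0,0,88,0]
    - [0,0,0,88,0]
    - [0,0,0,88,0]
    - [0,0,0,88,0]
    - [0,0,0,88,0]
  force: 60

```text
clock: 11.18
eef_pos: [636.4, -52.1, 112.5]
eef_rot: [-3.141, 0.0, 3.094]
wrist_force: [-0.6, -3.3, 0.7]
finger_gap: 31.1
finger_force: 60.0
```

```bash
cat > s.py <<'E'
from h import *
s=monitor.read_state();print({k:np.round(s[k],3) for k in("clock","joints","qd","eef_pos","eef_rot","wrist_force","moment","finger_force","finger_gap")}, "tau6",s["effort"][5])
E
python3 s.py
```

```text
{'clock': np.float64(11.175), 'joints': array([-0.139,  0.598,  1.362, -0.   ,  1.182, -1.662]), 'qd': array([-0.002, -0.   , -0.001, -0.   ,  0.   ,  0.   ]), 'eef_pos': array([636.422, -52.079, 112.471]), 'eef_rot': array([-3.141,  0.   ,  3.094]), 'wrist_force': array([-0.628, -3.256,  0.699]), 'moment': array([-0.564,  0.051, -0.037]), 'finger_force': np.float64(60.0), 'finger_gap': np.float64(31.065)} tau6 0.010876396845560521
```

Emit:
arm_command:
  steps:
    - [0,0,0,0,3]
    - [0,0,0,0,6]
    - [0,0,0,0,9]
    - [0,0,0,0,12]
    - [0,0,0,0,15]
    - [0,0,0,0,18]

```text
clock: 11.92
eef_pos: [636.3, -52.4, 112.5]
eef_rot: [-3.141, 0.0, 2.779]
wrist_force: [-0.3, -5.4, 0.3]
finger_gap: 31.2
finger_force: 60.0
```

```bash
python3 s.py
```

```text
{'clock': np.float64(11.925), 'joints': array([-1.390e-01,  5.980e-01,  1.362e+00, -1.000e-03,  1.182e+00,
       -1.347e+00]), 'qd': array([-0.001,  0.001,  0.001, -0.001,  0.001,  0.416]), 'eef_pos': array([636.342, -52.422, 112.454]), 'eef_rot': array([-3.141,  0.   ,  2.779]), 'wrist_force': array([-0.263, -5.374,  0.307]), 'moment': array([-1.008,  0.196,  0.646]), 'finger_force': np.float64(59.999), 'finger_gap': np.float64(31.231)} tau6 -0.2591049950569868
```

Emit:
arm_command:
  steps:
    - [0,0,0,0,3]
    - [0,0,0,0,6]
    - [0,0,0,0,9]
    - [0,0,0,0,12]

```text
clock: 12.42
eef_pos: [636.3, -52.6, 112.5]
eef_rot: [-3.14, 0.0, 2.569]
wrist_force: [-2.1, -7.3, 1.0]
finger_gap: 31.0
finger_force: 60.0
```

```bash
python3 s.py
```

```text
{'clock': np.float64(12.425), 'joints': array([-1.390e-01,  5.980e-01,  1.362e+00, -1.000e-03,  1.182e+00,
       -1.137e+00]), 'qd': array([-0.001, -0.002, -0.   , -0.   , -0.   ,  0.417]), 'eef_pos': array([636.252, -52.637, 112.459]), 'eef_rot': array([-3.14 ,  0.   ,  2.569]), 'wrist_force': array([-2.098, -7.326,  0.961]), 'moment': array([-1.299,  0.364,  0.598]), 'finger_force': np.float64(59.999), 'finger_gap': np.float64(31.034)} tau6 -0.257516261190176
```

Emit:
arm_command:
  steps:
    - [0,0,0,0,3]
    - [0,0,0,0,6]
    - [0,0,0,0,9]

```text
clock: 12.8
eef_pos: [636.2, -52.8, 112.5]
eef_rot: [-3.14, 0.0, 2.412]
wrist_force: [-3.0, -8.5, 1.5]
finger_gap: 31.1
finger_force: 60.0
```

```bash
cat > t.py <<'E'
from h import *
s=monitor.read_state();print("t %.2f yaw %.3f Mz %.3f tau6 %.3f qd6 %.2f"%(s["clock"],s["eef_rot"][2],s["moment"][2],s["effort"][5],s["qd"][5]),np.round(s["wrist_force"],1),np.round(s["eef_pos"],1))
E
python3 t.py
```

```text
t 12.80 yaw 2.412 Mz 0.594 tau6 -0.256 qd6 0.42 [-3.  -8.5  1.5] [636.2 -52.8 112.5]
```

Emit:
arm_command:
  steps:
    - [0,0,0,0,3]
    - [0,0,0,0,6]
    - [0,0,0,0,9]

```text
clock: 13.18
eef_pos: [636.0, -52.9, 112.4]
eef_rot: [-3.14, 0.001, 2.255]
wrist_force: [-3.9, -8.7, 1.1]
finger_gap: 31.0
finger_force: 60.0
```

```bash
python3 t.py
```

```text
t 13.18 yaw 2.255 Mz 0.640 tau6 -0.256 qd6 0.42 [-3.9 -8.7  1.1] [636.  -52.9 112.4]
```

Emit:
arm_command:
  steps:
    - [0,0,0,0,3]
    - [0,0,0,0,6]

```text
clock: 13.42
eef_pos: [635.9, -53.0, 112.4]
eef_rot: [-3.14, 0.001, 2.15]
wrist_force: [-5.2, -9.8, 1.8]
finger_gap: 31.2
finger_force: 60.0
```

```bash
python3 t.py
```

```text
t 13.43 yaw 2.150 Mz 0.599 tau6 -0.255 qd6 0.42 [-5.2 -9.8  1.8] [635.9 -53.  112.4]
```

Emit:
arm_command:
  steps:
    - [0,0,0,0,3]
    - [0,0,0,0,6]

```text
clock: 13.68
eef_pos: [635.8, -53.1, 112.4]
eef_rot: [-3.139, 0.001, 2.045]
wrist_force: [-5.7, -8.6, 3.0]
finger_gap: 31.2
finger_force: 60.0
```

```bash
python3 t.py
```

```text
t 13.68 yaw 2.045 Mz 0.578 tau6 -0.254 qd6 0.42 [-5.7 -8.6  3. ] [635.8 -53.1 112.4]
```

Emit:
arm_command:
  steps:
    - [0,0,0,0,3]
    - [0,0,0,0,6]

```text
clock: 13.92
eef_pos: [635.7, -53.1, 112.4]
eef_rot: [-3.139, 0.001, 1.941]
wrist_force: [-8.1, -9.9, 3.6]
finger_gap: 31.3
finger_force: 60.0
```

```bash
python3 t.py
```

```text
t 13.93 yaw 1.941 Mz 0.608 tau6 -0.254 qd6 0.42 [-8.1 -9.9  3.6] [635.7 -53.1 112.4]
```

Emit:
arm_command:
  steps:
    - [0,0,0,0,3]
    - [0,0,0,0,6]

```text
clock: 14.18
eef_pos: [635.6, -53.1, 112.4]
eef_rot: [-3.139, 0.001, 1.836]
wrist_force: [-7.4, -9.2, 3.3]
finger_gap: 31.2
finger_force: 60.0
```

```bash
python3 t.py
```

```text
t 14.18 yaw 1.836 Mz 0.579 tau6 -0.254 qd6 0.42 [-7.4 -9.2  3.3] [635.6 -53.1 112.4]
```

```bash
python3 - <<'E'
from h import *
w=imaging.camera("wrist");a=imaging.camera("scene")
ca=cv2.resize(a["img"][200:310,150:260],(400,400),interpolation=cv2.INTER_CUBIC)
save("w3.png",np.hstack([cv2.resize(w["img"],(400,300)),ca[:300]]))
for p in((552,-43.5,100),(552.5,-38.5,100)): print(proj(w,p)*400/512,(proj(a,p)-[150,200])*400/110)
E
```

```text
[ 87.6685739  143.83010514] [191.98897175 110.11080402]
[ 89.47993889 137.32550956] [198.87096511 104.5643139 ]
```

View pics/w3.png

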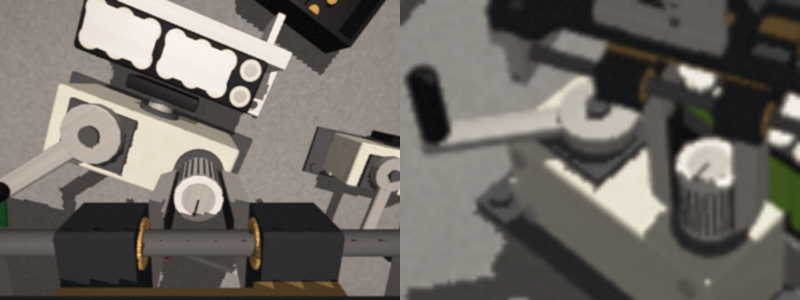

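The wrist picture puts the hub at (89,135) and the scene crop at about (197,105). The pivot has moved about 5 mm with the knob, so the grip isn't slipping. I'll keep turning.

Emit:
arm_command:
  steps:
    - [0,0,0,0,3]
    - [0,0,0,0,6]

```text
clock: 14.52
eef_pos: [635.5, -53.1, 112.4]
eef_rot: [-3.139, 0.002, 1.731]
wrist_force: [-9.1, -10.7, 3.9]
finger_gap: 31.3
finger_force: 60.0
```

```bash
python3 t.py
```

```text
t 14.53 yaw 1.731 Mz 0.588 tau6 -0.269 qd6 0.42 [ -9.1 -10.7   3.9] [635.5 -53.1 112.4]
```

Emit:
arm_command:
  steps:
    - [0,0,0,0,3]
    - [0,0,0,0,6]

```text
clock: 14.78
eef_pos: [635.4, -53.2, 112.4]
eef_rot: [-3.139, 0.002, 1.627]
wrist_force: [-10.2, -9.8, 5.4]
finger_gap: 31.2
finger_force: 60.0
```

```bash
python3 t.py
```

```text
t 14.78 yaw 1.627 Mz 0.576 tau6 -0.253 qd6 0.42 [-10.2  -9.8   5.4] [635.4 -53.2 112.4]
```

Emit:
arm_command:
  steps:
    - [0,0,0,0,3]
    - [0,0,0,0,6]

```text
clock: 15.02
eef_pos: [635.3, -53.2, 112.4]
eef_rot: [-3.139, 0.002, 1.522]
wrist_force: [-12.2, -10.5, 5.1]
finger_gap: 31.3
finger_force: 60.0
```

```bash
python3 t.py
```

```text
t 15.03 yaw 1.522 Mz 0.664 tau6 -0.253 qd6 0.42 [-12.2 -10.5   5.1] [635.3 -53.2 112.4]
```

Emit:
arm_command:
  steps:
    - [0,-0.5,-0.5,0,3]
    - [0,-0.7,-0.8,0,5]
    - [0,-0.7,-0.8,0,7]

```text
clock: 15.4
eef_pos: [635.0, -53.3, 112.4]
eef_rot: [-3.14, 0.001, 1.4]
wrist_force: [-6.0, -7.5, 1.8]
finger_gap: 31.2
finger_force: 60.0
```

```bash
python3 t.py
```

```text
t 15.40 yaw 1.400 Mz 0.601 tau6 0.031 qd6 0.28 [-6.  -7.5  1.8] [635.  -53.3 112.4]
```

Emit:
arm_command:
  steps:
    - [0,0,0,0,3]
    - [0,0,0,0,6]

```text
clock: 15.65
eef_pos: [634.9, -53.2, 112.4]
eef_rot: [-3.14, 0.002, 1.295]
wrist_force: [-6.9, -6.3, 2.8]
finger_gap: 31.0
finger_force: 60.0
```

```bash
python3 t.py
```

```text
t 15.65 yaw 1.295 Mz 0.627 tau6 -0.266 qd6 0.42 [-6.9 -6.3  2.8] [634.9 -53.2 112.4]
```

Emit:
arm_command:
  steps:
    - [0,0,0,0,3]

```text
clock: 15.78
eef_pos: [634.9, -53.2, 112.4]
eef_rot: [-3.14, 0.002, 1.243]
wrist_force: [-7.0, -5.7, 3.8]
finger_gap: 31.3
finger_force: 60.0
```

```bash
python3 t.py
```

```text
t 15.78 yaw 1.243 Mz 0.617 tau6 -0.260 qd6 0.42 [-7.  -5.7  3.8] [634.9 -53.2 112.4]
```

Emit:
arm_command:
  steps:
    - [0,0,0,0,3]

```text
clock: 15.9
eef_pos: [634.8, -53.2, 112.4]
eef_rot: [-3.14, 0.002, 1.191]
wrist_force: [-7.8, -5.8, 3.8]
finger_gap: 31.3
finger_force: 60.0
```

```bash
python3 t.py
```

```text
t 15.90 yaw 1.191 Mz 0.658 tau6 -0.260 qd6 0.42 [-7.8 -5.8  3.8] [634.8 -53.2 112.4]
```

Emit:
arm_command:
  steps:
    - [0,0,0,0,3]

```text
clock: 16.02
eef_pos: [634.8, -53.2, 112.4]
eef_rot: [-3.14, 0.002, 1.138]
wrist_force: [-8.5, -5.8, 4.9]
finger_gap: 30.9
finger_force: 60.0
```

```bash
python3 t.py
```

```text
t 16.02 yaw 1.138 Mz 0.646 tau6 -0.260 qd6 0.42 [-8.5 -5.8  4.9] [634.8 -53.2 112.4]
```

Emit:
arm_command:
  steps:
    - [0,0,0,0,3]

```text
clock: 16.15
eef_pos: [634.7, -53.2, 112.5]
eef_rot: [-3.14, 0.002, 1.086]
wrist_force: [-8.3, -6.0, 4.4]
finger_gap: 31.6
finger_force: 60.0
```

```bash
python3 t.py
```

```text
t 16.15 yaw 1.086 Mz 0.618 tau6 -0.260 qd6 0.42 [-8.3 -6.   4.4] [634.7 -53.2 112.5]
```

Emit:
arm_command:
  steps:
    - [0,0,0,0,3]

```text
clock: 16.27
eef_pos: [634.7, -53.1, 112.4]
eef_rot: [-3.14, 0.002, 1.033]
wrist_force: [-9.4, -5.6, 4.5]
finger_gap: 31.3
finger_force: 60.0
```

```bash
python3 t.py
```

```text
t 16.27 yaw 1.033 Mz 0.605 tau6 -0.260 qd6 0.42 [-9.4 -5.6  4.5] [634.7 -53.1 112.4]
```

Emit:
arm_command:
  steps:
    - [0,0,0,0,3]

```text
clock: 16.4
eef_pos: [634.6, -53.1, 112.4]
eef_rot: [-3.14, 0.002, 0.981]
wrist_force: [-10.4, -4.2, 4.8]
finger_gap: 31.0
finger_force: 60.0
```

```bash
python3 t.py
```

```text
t 16.40 yaw 0.981 Mz 0.628 tau6 -0.248 qd6 0.41 [-10.4  -4.2   4.8] [634.6 -53.1 112.4]
```

Emit:
arm_command:
  steps:
    - [0,0,0,0,3]

```text
clock: 16.52
eef_pos: [634.6, -53.0, 112.5]
eef_rot: [-3.14, 0.002, 0.929]
wrist_force: [-11.0, -5.1, 4.6]
finger_gap: 31.2
finger_force: 60.0
```

```bash
python3 t.py
```

```text
t 16.52 yaw 0.929 Mz 0.636 tau6 -0.243 qd6 0.42 [-11.   -5.1   4.6] [634.6 -53.  112.5]
```

Emit:
arm_command:
  steps:
    - [0,0,0,0,3]

```text
clock: 16.65
eef_pos: [634.5, -53.0, 112.4]
eef_rot: [-3.14, 0.003, 0.876]
wrist_force: [-11.4, -4.9, 5.4]
finger_gap: 31.3
finger_force: 60.0
```

```bash
python3 t.py
```

```text
t 16.65 yaw 0.876 Mz 0.650 tau6 -0.242 qd6 0.42 [-11.4  -4.9   5.4] [634.5 -53.  112.4]
```

Emit:
arm_command:
  steps:
    - [0,0,0,0,3]

```text
clock: 16.77
eef_pos: [634.5, -53.0, 112.4]
eef_rot: [-3.14, 0.003, 0.824]
wrist_force: [-11.3, -4.6, 5.8]
finger_gap: 31.3
finger_force: 60.0
```

```bash
python3 t.py
```

```text
t 16.77 yaw 0.824 Mz 0.644 tau6 -0.242 qd6 0.42 [-11.3  -4.6   5.8] [634.5 -53.  112.4]
```

Emit:
arm_command:
  steps:
    - [0,0,0,0,3]

```text
clock: 16.9
eef_pos: [634.5, -52.9, 112.4]
eef_rot: [-3.14, 0.003, 0.772]
wrist_force: [-10.9, -3.6, 5.1]
finger_gap: 31.3
finger_force: 60.0
```

```bash
python3 t.py
```

```text
t 16.90 yaw 0.772 Mz 0.672 tau6 -0.230 qd6 0.41 [-10.9  -3.6   5.1] [634.5 -52.9 112.4]
```

Emit:
arm_command:
  steps:
    - [0,0,0,0,3]

```text
clock: 17.02
eef_pos: [634.4, -52.9, 112.4]
eef_rot: [-3.14, 0.003, 0.719]
wrist_force: [-11.7, -4.8, 6.3]
finger_gap: 31.1
finger_force: 60.0
```

```bash
python3 t.py
```

```text
t 17.02 yaw 0.719 Mz 0.644 tau6 -0.211 qd6 0.42 [-11.7  -4.8   6.3] [634.4 -52.9 112.4]
```

Emit:
arm_command:
  steps:
    - [0,0,0,0,3]

```text
clock: 17.15
eef_pos: [634.4, -52.9, 112.4]
eef_rot: [-3.14, 0.003, 0.667]
wrist_force: [-12.1, -4.2, 6.5]
finger_gap: 31.1
finger_force: 60.0
```

```bash
python3 t.py
```

```text
t 17.15 yaw 0.667 Mz 0.653 tau6 -0.194 qd6 0.42 [-12.1  -4.2   6.5] [634.4 -52.9 112.4]
```

The joint-6 torque shows both events cleanly. It steps by 0.02 at yaw 0.98 as the pack starts to slide, then climbs at 0.4 N·m/rad from yaw ≈ 0.795, where pressing begins. I'm about 0.13 rad past that, so I'll ease back 6° and release.

Emit:
arm_command:
  steps:
    - [0,0,0,0,-2]
    - [0,0,0,0,-4]
    - [0,0,0,0,-6]
    - [0,0,0,0,-6]
    - [0,0,0,0,-6]

```text
clock: 17.77
eef_pos: [634.4, -52.9, 112.4]
eef_rot: [-3.14, 0.002, 0.772]
wrist_force: [-11.6, -4.2, 6.7]
finger_gap: 31.0
finger_force: 60.0
```

```bash
python3 t.py
```

```text
t 17.77 yaw 0.772 Mz -0.329 tau6 -0.374 qd6 -0.00 [-11.6  -4.2   6.7] [634.4 -52.9 112.4]
```

Emit:
arm_command:
  steps:
    - [0.6,0,0,0,-6]
    - [0.6,0,0,0,-6]
    - [0.6,0,0,0,-6]
    - [0.6,0,0,0,-6]
    - [0.6,0,0,0,-6]
    - [0.6,0,0,-30,-6]
    - [0.6,0,0,-60,-6]
    - [0.6,0,0,-90,-6]
    - [0.6,0,0,-90,-6]

```text
clock: 18.9
eef_pos: [636.4, -52.6, 204.8]
eef_rot: [3.138, -0.002, 0.877]
wrist_force: [-0.2, 0.6, 0.0]
finger_gap: 56.5
finger_force: 0.0
```

```bash
python3 t.py; python3 - <<'E'
from h import *
s=monitor.read_state();print(s["finger_gap"])
w=imaging.camera("wrist")
save("w4.png",cv2.resize(w["img"],(800,600),interpolation=cv2.INTER_CUBIC))
for n,p in(("pivot0",(552,-43.5,100)),("pivot+9.2",(552.9,-34.4,100)),("handle",(492.5,-94.5,141)),("knob",(636.3,-52,126))): print(n,proj(w,p)*800/512)
E
```

```text
t 18.90 yaw 0.877 Mz 0.024 tau6 -0.002 qd6 -0.00 [-0.2  0.6  0. ] [636.4 -52.6 204.8]
56.47818039796932
pivot0 [272.22312238 385.42759512]
pivot+9.2 [262.32594559 373.0370405 ]
handle [237.89444421 553.3825379 ]
knob [395.60331741 318.34892894]
```

View pics/w4.png

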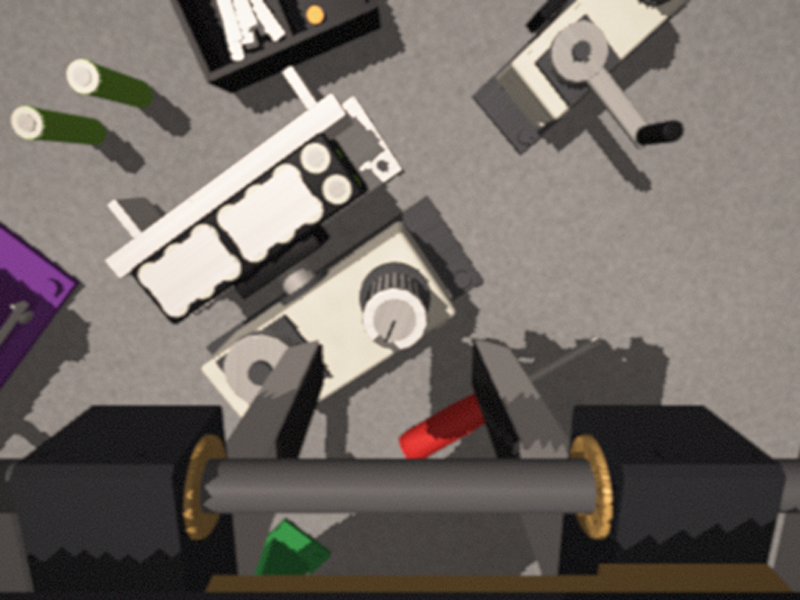

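Two things to note:
- **Positions:** the wrist picture shows the hub at (260,373) and the knob at (394,318), both as predicted.
- **My error:** the release call repeated the -6°, so the knob sits about 0 to 0.1 rad before onset. That predicts 67 to 78 N when closed, which is in range.

Next I'll go to the lever handle.

Emit:
arm_command:
  steps:
    - [1,-60,-40,0,2]
    - [1,-124.5,-84,0,5.5]
    - [1,-124.5,-84,0,5.5]
    - [1,-124.5,-84,0,5.5]
    - [1,-124.5,-84,0,5.5]
    - [1,-124.5,-84,0,5.5]

```text
clock: 19.7
eef_pos: [492.0, -94.3, 201.8]
eef_rot: [-3.141, 0.0, 0.782]
wrist_force: [0.6, -0.1, 0.5]
finger_gap: 93.7
finger_force: 0.0
```

```bash
python3 t.py; python3 - <<'E'
from h import *
w=imaging.camera("wrist")
save("w5.png",cv2.resize(w["img"],(800,600),interpolation=cv2.INTER_CUBIC))
for n,p in(("pivot",(552.8,-34.7,100)),("handle",(492.4,-94.5,141))): print(n,proj(w,p)*800/512)
E
```

```text
t 19.70 yaw 0.782 Mz 0.075 tau6 0.008 qd6 -0.00 [ 0.6 -0.1  0.5] [492.  -94.3 201.8]
pivot [398.22466869 142.05274347]
handle [398.14538814 329.66801014]
```

View pics/w5.png

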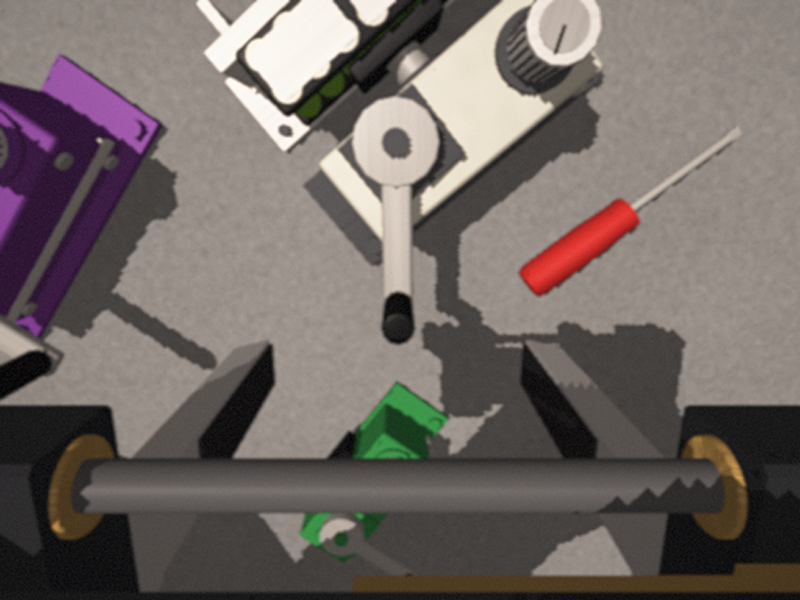

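Hub at (397,143) and handle at (398,328) are centred between the fingers. I'll descend, grip and swing.

Emit:
arm_command:
  steps:
    - [1,0,0,30,0]
    - [1,0,0,60,0]
    - [1,0,0,80,0]
    - [1,0,0,80,0]
    - [0,0,0,80,0]
    - [0,0,0,80,0]
    - [0,0,0,80,0]
    - [0,0,0,80,0]
    - [0,0,0,80,0]
    - [0,0,0,80,0]
    - [0,0,0,80,0]
    - [0,0,0,80,0]
    - [0,0,0,80,0]
    - [0,0,0,80,0]
    - [0,0,0,80,0]
  force: 35

```text
clock: 21.62
eef_pos: [491.5, -94.7, 122.5]
eef_rot: [3.141, -0.0, 0.781]
wrist_force: [1.5, -3.0, -1.9]
finger_gap: 15.2
finger_force: 35.0
```

Emit:
arm_command:
  steps:
    - [0,0.5,-8.9,0,6]
    - [0,1.9,-17.7,0,12]
    - [0,4.2,-26.3,0,18]
    - [0,7.3,-34.6,0,24]
    - [0,11.4,-42.5,0,30]
    - [0,16.2,-50,0,36]
    - [0,16.2,-50,0,36]

```text
clock: 22.5
eef_pos: [467.0, -47.7, 122.4]
eef_rot: [3.141, 0.002, 0.152]
wrist_force: [-3.6, -2.7, 1.4]
finger_gap: 15.4
finger_force: 35.0
```

```bash
python3 s.py
```

```text
{'clock': np.float64(22.5), 'joints': array([-1.790e-01,  2.410e-01,  1.853e+00, -1.000e-03,  1.049e+00,
        1.240e+00]), 'qd': array([-0.003,  0.003, -0.003,  0.01 ,  0.004, -0.048]), 'eef_pos': array([467.023, -47.68 , 122.389]), 'eef_rot': array([3.141e+00, 2.000e-03, 1.520e-01]), 'wrist_force': array([-3.607, -2.74 ,  1.436]), 'moment': array([-0.468,  0.841,  0.007]), 'finger_force': np.float64(35.001), 'finger_gap': np.float64(15.401)} tau6 1.024274155497551
```

Emit:
arm_command:
  steps:
    - [0,0,-1.5,0,1]
    - [0,0,-3,0,2]
    - [0,0.1,-4.5,0,3]
    - [0,0.2,-5.9,0,4]
    - [0,0.2,-5.9,0,4]

```text
clock: 23.12
eef_pos: [466.4, -42.6, 122.4]
eef_rot: [3.14, 0.002, 0.083]
wrist_force: [-5.0, -7.7, 1.7]
finger_gap: 15.3
finger_force: 35.0
```

Emit:
arm_command:
  steps:
    - [0,0.1,-1,0,0.5]
    - [0,0.1,-2,0,0.5]
    - [0,0.1,-3,0,0.5]
    - [0,0.1,-3,0,0.5]

```text
clock: 23.62
eef_pos: [466.1, -39.9, 122.4]
eef_rot: [3.14, 0.002, 0.074]
wrist_force: [-5.2, -11.6, 2.4]
finger_gap: 15.5
finger_force: 35.0
```

Emit:
arm_command:
  steps:
    - [0,0,-1,0,0.5]
    - [0,0,-2,0,1]
    - [0,0,-3,0,1]
    - [0,0,-3,0,1]

```text
clock: 24.12
eef_pos: [466.1, -38.9, 122.5]
eef_rot: [3.136, 0.002, 0.057]
wrist_force: [-4.6, -30.4, -0.3]
finger_gap: 15.1
finger_force: 35.0
```

The stop is reached: the force jumped from 12 to 30 N with only 1 mm of travel. I'll relax, release, lift and back away.

Emit:
arm_command:
  steps:
    - [0,0,1.5,0,0]
    - [0,0,1.5,0,0]
    - [1,0,1.5,0,0]
    - [1,0,1.5,0,0]
    - [1,0,1.5,0,0]
    - [1,0,1.5,0,0]
    - [1,0,1.5,0,0]
    - [1,0,1.5,-30,0]
    - [1,0,1.5,-70,0]
    - [1,0,1.5,-110,0]
    - [1,-60,1.5,-130,0]
    - [1,-100,1.5,-150,0]
    - [1,-100,1.5,-150,0]

```text
clock: 25.75
eef_pos: [366.0, -43.2, 274.2]
eef_rot: [3.14, -0.004, 0.057]
wrist_force: [-0.1, -0.7, 0.4]
finger_gap: 94.0
finger_force: 0.0
```

```bash
python3 t.py; python3 - <<'E'
from h import *
b=imaging.camera("top");a=imaging.camera("scene");w=imaging.camera("wrist")
C=lambda c,x,y:cv2.resize(c["img"][y:y+120,x:x+120],(400,400),interpolation=cv2.INTER_CUBIC)
save("end.png",np.hstack([C(b,270,140),cv2.resize(w["img"],(400,400))]))
H=np.array([552.8,-34.7,141])+85*np.array([-np.sin(1.49),-np.cos(1.49),0])
print((proj(b,H)-[270,140])*400/120, proj(w,H)*[400/512,400/384])
E
```

```text
t 25.75 yaw 0.057 Mz -0.054 tau6 -0.252 qd6 0.01 [-0.1 -0.7  0.4] [366.  -43.2 274.2]
[206.92226143 377.00820874] [202.4823848   76.89152305]
```

View pics/end.png

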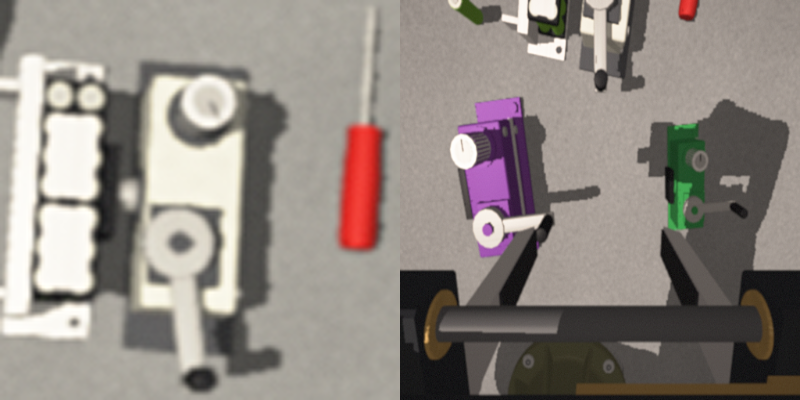

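The handle is at (202,378), at or just past the predicted home position. The pack sits against the back stop, the screwdriver is where it was, and the arm is clear. Handing in.

```bash
python3 -c "
from cell import job; print(job.sign_off())"
```

```text
the job is handed in; nothing more can be done
None
```

The pack is clamped and the job is handed in at about 26 s: lever home on its stop, gripper released and clear, with an estimated clamping force of 67–78 N. The force is inferred from joint torque, not measured; I eased the knob back 6° after onset, and by my mistake commanded a further 6° as the grip opened.

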